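# Take the empty picking bin off its rail and stow it in the open drawer

## Task

One of the three small parts bins hooked on the top rail of the bench rack has run empty. Lift it up and off the rail, keep it upright, and lower it into the open drawer of the little cabinet, setting it down flat on the drawer's floor before you let go. Leave the two full bins hanging where they are.

Things in the scene. Friction and masses are not known exactly. Their poses are not given: they have to be found in the camera images.
- bin_empty: Empty blue open-top bin, 58 wide (y) x 120 long (x) x 62 mm high, walls 3. Origin: centre of underside, z up, x to its back. Front 32 high; sides 62 high from x=-5 to the back wall (x=+60), where you can grip across the width. Behind it a lip to x=+70, turned down to z=44, is hooked over the top rail: it must rise 20 mm to come off towards -x. In any of 3 places, some 50 mm between bins.
- bin_bolts: A bin of the same make and axes on the same rail, filled with large hexagon bolts (about 0.35 kg). It stays.
- bin_nuts: A bin of the same make and axes on the same rail, filled with hexagon nuts (about 0.35 kg). It stays.
- rack: Fixed rack: two uprights 360 mm apart, two flat steel rails 390 long, 55 high, 4 thick, top edge of the upper one at z=193 mm. Origin: on the bench below the middle of the top rail; y along the rails, x away from the bins, z up. Bins on the top rail have their origins at x=-65, z=135 mm. Three more full bins hang on the lower rail, fixed.
- cabinet: Fixed grey two-drawer cabinet, 280 deep (x), 212 wide (y), 188 mm high. Origin: centre of underside. Drawers come out to its -x side; its front edge is at x=-125 mm, and only the part of a drawer in front of that is open from above.
- drawer_floor (a point): Centre of the upper drawer's inner floor (moves with the drawer), axes as the cabinet's, 104 mm above the bench. Inside the drawer is 235 mm long (x) and 170 mm wide (y); its walls stand 62 mm above the floor, the front panel 72 mm; a bar handle sticks out 40 mm in front. Its rear part is still inside the cabinet.
- cabinet_drawer0 (a joint): How far the upper drawer is pulled out (m), 0 shut, 0.198 fully out. At value q the drawer's floor is open from above from x = -0.1175 to x = -0.1235 + q in the axes of drawer_floor.

How it is judged:
By the outcome, as a careful person would: the job done as asked, in the order asked, and still so for the second after the job is handed in, with the robot touching nothing.
It also fails if it takes over 38 s, if anything falls off the work surface, if the arm or the gripper's body presses on something with over 40 N, if the wrist force passes 120 N, or if a joint passes its speed limit or range.

## Robot

A 6-joint arm with a two-finger parallel gripper is mounted at the origin on a cart in front of the work surface, level with it; the furniture and walls round the work are solid. World frame = base frame: x ahead of the robot, y to its left, z up, the work surface at z = 0. Lengths are in mm, angles in rad, forces in N, time in s.
With the tool pointing down it reaches from about 350 to 975 mm from the base axis. Payload 7.1 kg.
Tool frame: the origin (TCP) lies on the front face of the gripper's body, between the roots of the fingers; the fingertips stand 80 mm ahead of it and the grasp point (between the pads) lies 61 mm ahead of it (env.tips_ahead is the distance from the TCP to the fingertips, in mm); z points along the fingers, y is the direction in which the jaws open and shut (so a half turn about z gives the same grasp; the last joint's range is limited). The gripper opens to 88 mm and grips with 3 to 60 N. Pads are 20 mm wide; open, the fingers measure 115 mm over their backs; the gripper's body (75 mm by 178 mm) begins 61 mm behind the grasp point.
Start: joints at [1.244, 0.423, 1.63, -0, 1.089, -0.019], TCP at [189.32, 595.62, 302.675] pointing down, gripper open.
Joint ranges: [-3, 3], [-0.9, 2.11], [0.09, 2.58], [-1.31, 4.45], [0.11, 2.69], [-2.54, 2.54]. Speed limits (rad/s): [2.39, 2.39, 3.01, 3.14, 3.14, 3.14].

## Interface

Orientations are given as a unit quaternion [x, y, z, w].
In Python, from station import env, set_gripper, viewer, workorder gives the robot as it stands. Calls block until the motion is done:
- env.reach(position, orientation): joint-space move of the TCP to a pose.
- env.move_l(position, rot=None, rate=150, f_stop=None): straight line of the TCP; rot=None keeps the orientation; rate is the mean speed in mm/s. With f_stop (N) it stops when the force on the tool has changed by that much, and returns True; else False.
- env.move_joints(angles): joint-space move.
- set_gripper(opening): finger opening in mm; the grip force is fixed at half the most; returns when the fingers have stopped.
- env.hold(seconds).
- env.ik(position, orientation): joint angles nearest the present ones, or None.
- env.read_state(): the state.
- viewer.camera(name): name is "scene" or "top" or "wrist"; returns the picture (400x640x3 uint8, blue, green, red); there is no depth.
- viewer.camera_params(name): a dict with "fx", "fy", "cx", "cy" (pixels), "pose" (4x4, takes a point from camera to world coordinates); the wrist camera has in their place "tool_from_camera" (4x4, takes a point from camera to tool coordinates, whose origin is the TCP and whose axes are the flange's). Camera axes: x right, y up, looking along -z (the intrinsics and any distortion apply to the point x, -y, -z); pixel columns grow to the right and rows downward; lengths in mm; the calibration is good to about 2 mm. The wrist camera is an equidistant fisheye: a pixel r from the principal point sees the ray r / f radians off the axis. A picture is of the moment at which its call begins: read the wrist's pose just before it. camera_params takes no time and is no camera call.
A pose or a line that the arm cannot do raises env.IKError and nothing moves.
- workorder.sign_off(): hands the job in, once; it reports no verdict.
The state is a dict: "time_s": time; "qpos": joint angles; "dq": joint speeds; "tau": joint torques, N m; "tool_pos": TCP position; "orientation": TCP orientation; "force": force on the tool from outside, world axes, zero at the start; "wrist_torque": the same for the moment, N m; "width": finger opening in mm.
Only numpy, scipy, OpenCV 4.12 (cv2) and the standard library are available. Lean on these libraries where they do the work, as an engineer would, in place of code of your own. Each camera call takes 0.05 s, during which the arm holds its last target. There are 200 camera calls.

## Working session

There is one attempt and no reset: what is moved stays moved. The work goes in short steps, each a Python script; the robot and the scene stay as the last script left them, time stands still between calls to the robot, and variables do not carry over. Pictures are saved under pics/ and viewed, about 8 in all and at most 12, crops included, and the job is handed in when it is done.

```bash
mkdir -p pics; ls; python3 - <<'E'
from station import env, viewer
import cv2
for n in ("scene","top","wrist"):
    cv2.imwrite(f"pics/{n}0.png",viewer.camera(n)); p=viewer.camera_params(n); print(n,{k:(v.round(4).tolist() if hasattr(v,'round') and hasattr(v,'tolist') else v) for k,v in p.items()})
print(env.read_state())
E
```

```text
pics
scene {'fx': 443.65889407864273, 'fy': 443.65889407864273, 'cx': 314.19432215258416, 'cy': 199.77666301987955, 'pose': [[0.3827, -0.8096, 0.4452, 1147.8418], [0.9239, 0.3347, -0.1856, -242.7557], [0.0012, 0.4823, 0.876, 1124.0289], [0.0, 0.0, 0.0, 1.0]]}
top {'fx': 378.15317323758967, 'fy': 378.15317323758967, 'cx': 321.59709489410625, 'cy': 202.1436939288617, 'pose': [[0.4846, 0.7989, -0.3562, 331.7966], [-0.8747, 0.4411, -0.2007, -220.5686], [-0.0033, 0.4089, 0.9126, 936.6898], [0.0, 0.0, 0.0, 1.0]]}
wrist {'fx': 309.70691628693146, 'fy': 309.70691628693146, 'cx': 319.6844308047915, 'cy': 200.99528911209723, 'tool_from_camera': [[0.0007, 0.9633, 0.2683, 72.0183], [1.0, -0.0007, 0.0, -0.8159], [0.0002, 0.2683, -0.9633, -81.5483], [0.0, 0.0, 0.0, 1.0]]}
{'time_s': 0.15, 'qpos': array([ 1.24399010e+00,  4.23684442e-01,  1.63044182e+00,  6.98848299e-06,
        1.08858298e+00, -1.90373131e-02]), 'dq': array([-0.00047207, -0.00275487, -0.00410723, -0.00180449, -0.00078534,
        0.00125318]), 'tau': array([ 2.45733991e-04, -5.44987750e+01, -2.73916340e+01,  6.43993216e-02,
        2.05079047e-02, -7.59565364e-05]), 'tool_pos': array([189.23290724, 595.34835886, 302.09680133]), 'orientation': array([ 1.53279413e-01,  9.88182731e-01, -5.49434898e-04, -9.91094532e-05]), 'force': array([0.04739302, 0.1906855 , 0.34550706]), 'wrist_torque': array([-0.05960679,  0.00846424,  0.00873863]), 'width': 87.90793881826215}
```

View pics/scene0.png

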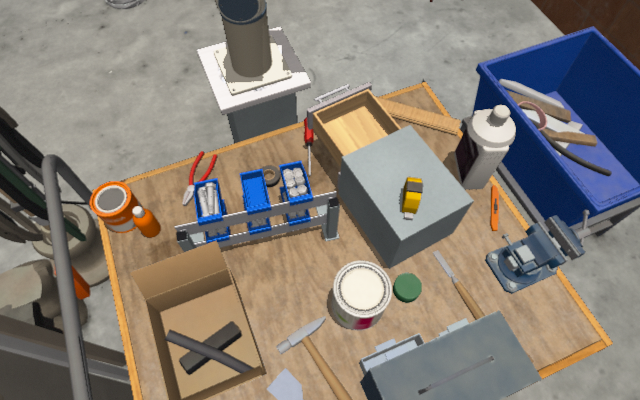

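View pics/top0.png

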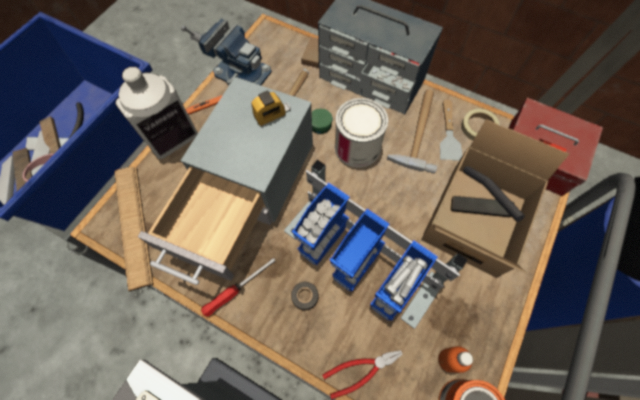

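Both views show the empty bin in the middle of the rail, at about scene (256,187) and top (360,248). The drawer is open at about scene (355,125) and top (210,225). I'll enlarge both to pick corners.

```bash
python3 - <<'E'
import cv2
s=cv2.imread("pics/scene0.png");t=cv2.imread("pics/top0.png")
def crop(im,x0,y0,x1,y1,k,n):
    c=cv2.resize(im[y0:y1,x0:x1],None,fx=k,fy=k,interpolation=cv2.INTER_CUBIC)
    for x in range(-(-x0//20)*20,x1,20):
        cv2.line(c,((x-x0)*k,0),((x-x0)*k,6),(0,0,255),1); cv2.putText(c,str(x),((x-x0)*k,16),0,.35,(0,0,255),1)
    for y in range(-(-y0//20)*20,y1,20):
        cv2.line(c,(0,(y-y0)*k),(6,(y-y0)*k),(0,0,255),1); cv2.putText(c,str(y),(8,(y-y0)*k+4),0,.35,(0,0,255),1)
    cv2.imwrite(n,c)
crop(s,170,80,430,270,3,"pics/s1.png"); crop(t,130,80,470,330,2,"pics/t1.png")
E
```

```text
(no output)
```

View pics/s1.png

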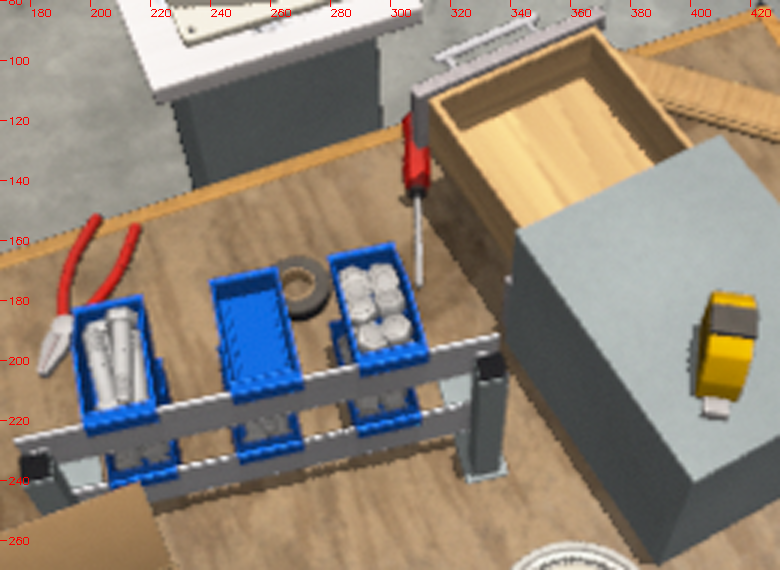

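View pics/t1.png

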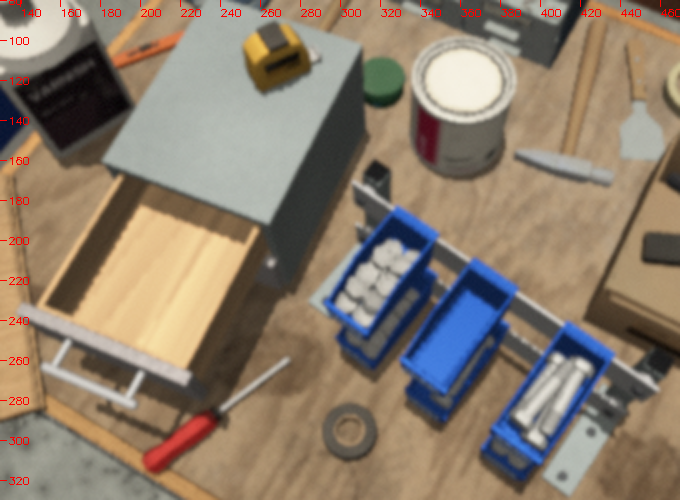

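```bash
cat > h.py <<'E'
from station import env, viewer, set_gripper, workorder
import numpy as np
def ray(n,px):
    p=viewer.camera_params(n);T=np.array(p['pose'])
    d=T[:3,:3]@[(px[0]-p['cx'])/p['fx'],-(px[1]-p['cy'])/p['fy'],-1]
    return T[:3,3],d
def onz(n,px,z):
    o,d=ray(n,px);return o+d*(z-o[2])/d[2]
E
python3 - <<'E'
from h import *
S=lambda u,v:(170+u/3,80+v/3); T=lambda u,v:(130+u/2,80+v/2)
L=[("rail y- / nuts end",193,S(497,336),T(355,183)),("rail bolts end",193,S(14,440),T(660,387)),
("bin lip A(nuts side)",197,S(303,387),T(472,260)),("bin lip B",197,S(230,400),T(517,288)),
("cab front A (far)",188,S(722,137),T(105,160)),("cab front B(near rack)",188,S(517,232),T(268,223)),("cab back B",188,S(693,480),T(362,47)),
("panel A",176,S(605,12),T(20,308)),("panel B",176,S(412,88),T(190,378))]
for n,z,s,t in L: print(n,onz("scene",s,z).round(0),onz("top",t,z).round(0))
E
```

```text
rail y- / nuts end [675.  11. 193.] [673.   7. 193.]
rail bolts end [ 617. -372.  193.] [ 619. -373.  193.]
bin lip A(nuts side) [ 661. -150.  197.] [ 650. -149.  197.]
bin lip B [ 650. -207.  197.] [ 644. -204.  197.]
cab front A (far) [563. 278. 188.] [563. 274. 188.]
cab front B(near rack) [586.  69. 188.] [585.  67. 188.]
cab back B [846.  99. 188.] [844.  96. 188.]
panel A [381. 253. 176.] [377. 249. 176.]
panel B [397.  49. 176.] [402.  47. 176.]
```

```bash
cat >> h.py <<'E'
from scipy.spatial.transform import Rotation as R
import cv2
RAIL=np.array([646.,-182.]);YR=-0.148
CF=np.array([574.2,172.]);YC=0.108
def ax(y): return np.array([np.cos(y),np.sin(y)]),np.array([-np.sin(y),np.cos(y)])
def quat(y):  # tool down, tool x = -x of object, tool y = +y
    a,b=ax(y);return R.from_matrix(np.array([[-a[0],b[0],0],[-a[1],b[1],0],[0,0,-1]])).as_quat()
def wproj(P,st):
    p=viewer.camera_params("wrist");C=np.array(p['tool_from_camera'])
    t=R.from_quat(st['orientation']).inv().apply(np.asarray(P)-st['tool_pos'])
    c=(t-C[:3,3])@C[:3,:3]; v=np.array([c[0],-c[1],-c[2]]); r=np.hypot(v[0],v[1]);th=np.arctan2(r,v[2])
    return np.array([p['cx'],p['cy']])+p['fx']*th*v[:2]/r
def wray(px,st,z):
    p=viewer.camera_params("wrist");C=np.array(p['tool_from_camera'])
    u=(np.array(px)-[p['cx'],p['cy']])/p['fx'];th=np.linalg.norm(u);s=np.sin(th)/th
    d=R.from_quat(st['orientation']).apply(C[:3,:3]@[u[0]*s,-u[1]*s,-np.cos(th)])
    o=st['tool_pos']+R.from_quat(st['orientation']).apply(C[:3,3])
    return o+d*(z-o[2])/d[2]
def local(P,o,y): a,b=ax(y);d=np.asarray(P)[:2]-o;return np.array([d@a,d@b])
def world(l,o,y): a,b=ax(y);return o+l[0]*a+l[1]*b
E
python3 - <<'E'
from h import *
S=lambda u,v:(170+u/3,80+v/3); T=lambda u,v:(130+u/2,80+v/2)
for n,c,p in [("in B","scene",S(445,102)),("in A","scene",S(592,37)),("out B","scene",S(431,100)),("out A","scene",S(597,29)),
  ("sideA at cab","scene",S(690,150)),("sideB at cab","scene",S(519,228)),("inA top","top",T(45,305)),("inB top","top",T(188,362))]:
    print(n,local(onz(c,p,166),CF,YC).round(0))
print("bottle",onz("top",(175,155),0).round(0), "tape",onz("top",(268,108),210).round(0))
st=env.read_state();p=st['tool_pos'].copy();p[2]=420;env.move_l(p,rate=250)
g=world([15-65,5],RAIL,YR); print("grasp",g)
env.reach([g[0],g[1],360],quat(YR)); set_gripper(80)
st=env.read_state();print(st['time_s'],st['tool_pos'],st['qpos'].round(2),st['force'].round(1))
im=viewer.camera("wrist");cv2.imwrite("pics/w1raw.png",im)
for b in [(-5,29),(-5,-29),(60,29),(60,-29),(70,29),(70,-29)]:
    w=world([b[0]-65,b[1]+5],RAIL,YR);q=wproj([*w,197],st);cv2.circle(im,tuple(q.round().astype(int)),2,(0,0,255),-1)
cv2.imwrite("pics/w1.png",im)
E
```

```text
in B [-168.  -80.]
in A [-170.   80.]
out B [-176.  -90.]
out A [-176.   90.]
sideA at cab [-14.  87.]
sideB at cab [-15. -91.]
inA top [-173.   81.]
inB top [-169.  -92.]
bottle [624. 427.   0.] tape [768. 169. 210.]
grasp [ 597.28390264 -169.68164548]
4.1917 [ 597.33519832 -169.52217417  360.03179206] [-0.3   0.36  1.59  0.    1.2  -1.72] [-0.   0.3 -1.2]
```

View pics/w1.png

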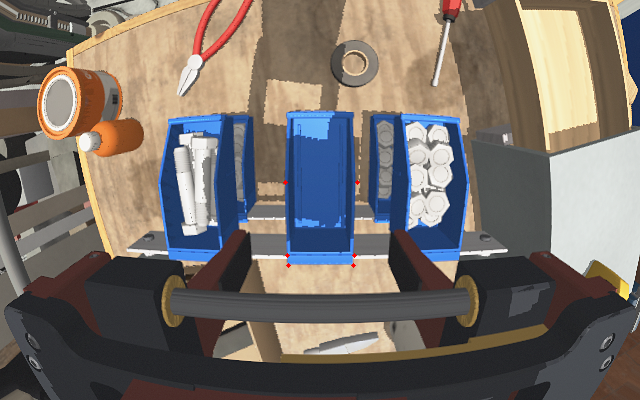

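The wrist view shows the predicted lip corners (288,265) and (353,265) on the real lip, and the side walls within about 1 px. I'll grasp and lift.

```bash
python3 - <<'E'
from h import *
p=env.read_state()['tool_pos']; g=world([15-65,5],RAIL,YR)
print(env.move_l([*g,238],rate=120,f_stop=12))
set_gripper(50); st=env.read_state();print(st['time_s'],st['tool_pos'].round(1),st['width'],st['force'].round(1))
print(env.move_l([*g,270],rate=50,f_stop=25)); st=env.read_state();print(st['width'],st['force'].round(1),st['wrist_torque'].round(2))
print(env.move_l([*g,380],rate=150,f_stop=25)); st=env.read_state();print(st['time_s'],st['tool_pos'].round(1),st['width'],st['force'].round(1),st['wrist_torque'].round(2))
cv2.imwrite("pics/w2.png",viewer.camera("wrist"))
E
```

```text
False
5.8833 [ 597.4 -169.7  238.4] 58.125052477276654 [-0.9  1.4  3.7]
False
58.0909285493432 [-0.3 -0.3 -1.6] [-0.02 -0.05 -0.03]
False
7.5583 [ 596.8 -169.5  378.9] 57.34813761665671 [-0.  -0.8 -1. ] [-0.01  0.01 -0.06]
```

View pics/w2.png

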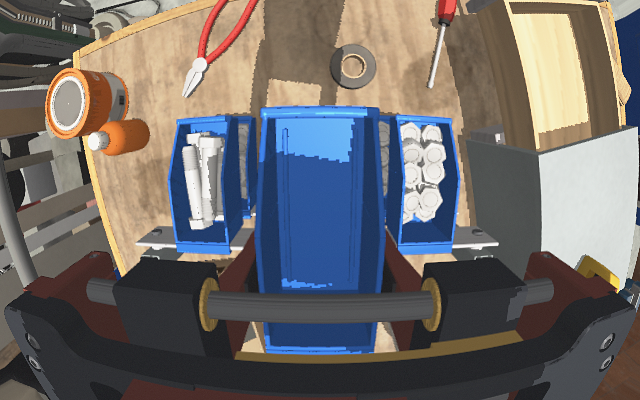

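The bin is held level in the jaws, and the bolts and nuts bins still hang on the rail. Next I'll carry it over the drawer.

```bash
python3 - <<'E'
from h import *
g=world([-74.5,-1],CF,YC);print(g)
env.move_l([*g,400],quat(YC),rate=180)
env.move_l([*g,310],rate=150,f_stop=15)
env.hold(0.2);st=env.read_state();print(st['time_s'],st['tool_pos'].round(1),st['qpos'].round(2),st['width'],st['force'].round(1))
w=viewer.camera("wrist").copy();s=viewer.camera("scene")
cv2.imwrite("pics/w3raw.png",w)
for l,z in [((-169,85),166),((-169,-85),166),((0,106),188),((0,-106),188)]:
    q=wproj([*world(l,CF,YC),z],st).round().astype(int);cv2.circle(w,tuple(q),3,(0,0,255),-1)
s=cv2.resize(s[30:230,200:520],(640,400));m=np.hstack([w,s]);m=np.vstack([w[:,:],s]);cv2.imwrite("pics/m3.png",cv2.resize(m,(480,600)))
E
```

```text
[500.24185202 162.97545864]
10.6333 [500.7 163.1 311. ] [ 0.29  0.27  1.84 -0.    1.03 -1.39] 57.95324542700114 [-0.1 -0.  -0.4]
```

View pics/m3.png

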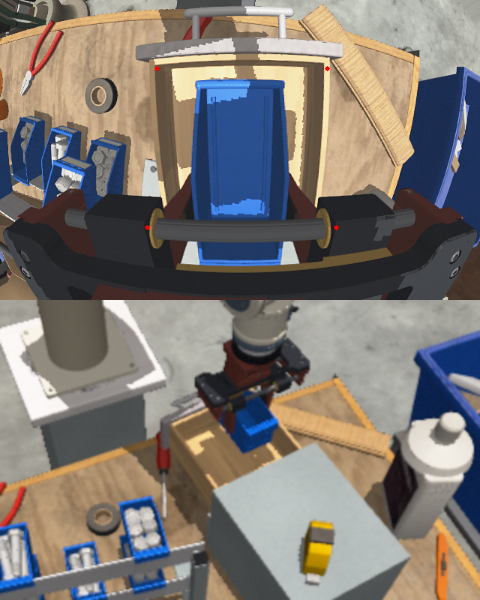

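The predicted inner front edge (row 68) sits on the real one (row 66). The bin is centred between the drawer walls, and its lip is clear of the cabinet's front. Now I'll lower it.

```bash
python3 - <<'E'
from h import *
g=world([-74.5,0],CF,YC)
print(env.move_l([*g,217],rate=90,f_stop=12)); env.hold(0.2)
r=env.move_l([*g,199],rate=20,f_stop=5)
st=env.read_state();print(r,st['time_s'],st['tool_pos'].round(1),st['width'],st['force'].round(1),st['wrist_torque'].round(2))
w=viewer.camera("wrist");s=viewer.camera("scene")
s=cv2.resize(s[30:230,200:520],(640,400));cv2.imwrite("pics/m4.png",cv2.resize(np.vstack([w,s]),(480,600)))
E
```

```text
False
True 12.675 [500.4 164.  207.5] 57.846395785697986 [ 1.4 -0.6  2.6] [ 0.01 -0.08 -0.02]
```

View pics/m4.png

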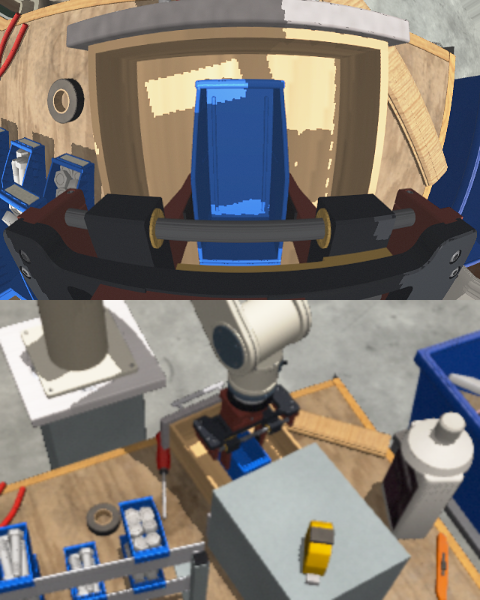

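The bin touched at TCP z = 207.5 against 207 predicted, level and clear of all walls. I'll release and back off.

```bash
python3 - <<'E'
from h import *
st=env.read_state();p=st['tool_pos']
set_gripper(76);st=env.read_state();print(st['width'],st['force'].round(1))
p=p.copy();p[2]=240;env.move_l(p,rate=50);p[2]=400;env.move_l(p,rate=150)
p[1]+=0;env.reach([380,330,430],quat(YC));env.hold(0.5)
st=env.read_state();print(st['time_s'],st['force'].round(1))
s=viewer.camera("scene");t=viewer.camera("top")
s=cv2.resize(s[60:260,160:480],(480,300));t=cv2.resize(t[80:330,110:510],(480,300));cv2.imwrite("pics/m5.png",np.vstack([s,t]))
E
```

```text
76.17239256332988 [-0.5  0.7  0.1]
16.65 [ 0.5  0.7 -0.4]
```

View pics/m5.png

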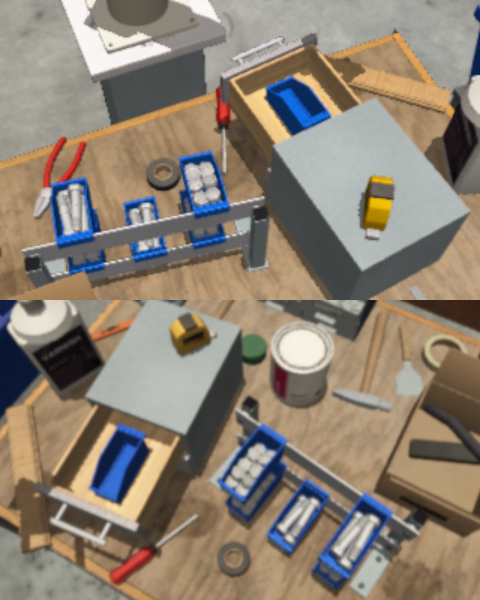

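The bin stands upright and flat in the middle of the open drawer, at about (298,105) in the upper half and (120,465) in the lower half. Both full bins hang as before, and the arm is clear.

```bash
python3 -c "
from station import workorder
print(workorder.sign_off())"
```

```text
the job is handed in; nothing more can be done
None
```

The empty bin, which hung in the middle place, now stands upright on the open drawer's floor. I lifted it straight up off the rail, lowered it until it touched, and only then let go.

- **Touchdown:** it touched at tool height 207.5 mm against 207 mm expected. The force change was only a few newtons.
- **Final pictures:** they show the bin upright and clear of the drawer's walls and the cabinet. The bolts and nuts bins are still hanging, and the arm is clear of everything.
- **Time:** about 17 s of the 38 s allowed.
- **Disagreement:** on the way down, the drawer's inner side edges looked up to about 5 mm off my estimate. I left the target as it was, as the fingers had about 27 mm to spare on each side.
- **Failed checks:** none.

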